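Click the upper tray onto the desk carousel

TASK

Fit the loose round tray onto the post of the desk carousel: thread its sleeve over the post and slide it down, upright, past the sprung balls until they click into it and hold it down on the sprung seat. Feel for the click and push gently, never harder than about 15 N, so that it is not rammed against the stop; then let go, and leave the phone, sticky-note block, binder clip and eraser where they are.

Things in the scene. Friction and masses are not known exactly. Their poses are not given: they have to be found in the camera images.
- tray_center (a point): Loose plain grey plastic tray, about 0.09 kg, upright on the desk mat: round dish 124 mm across, rim 14 mm high, three low ribs, with a tall round sleeve in its middle, the part to grip: 32 mm outside diameter, its top 56 mm above the tray's underside. This point: on the sleeve's axis, half-way up (28 mm above the underside). z points up. Round, so its turn does not matter.
- tray_mouth (a point): Centre of the tray's underside, the lower mouth of the sleeve's bore. The bore is 18 mm wide, open at both ends, with a conical mouth 25 mm wide and 4 mm deep at the bottom. Inside, from 8 to 18 mm above the underside, it has a 24 mm wide recess for the balls.
- carousel: Base of the desk carousel, fixed: black dish 150 mm across, rim 24 mm high, with a socket and an upright steel post in its middle. Origin: centre of its underside, on the mat; z up, along the post. The post is 16 mm thick with a round tip; it telescopes, and the height it is locked at is not reported: the tip is 116 to 156 mm above this origin.
- socket (a point): Top of the black socket, on the post's axis, 46 mm above the carousel's origin. On the post above it, and moving with it: a sprung black seat disc, 40 mm across, its top 54 mm below the post's tip when free, and 45.5 mm below the tip two steel balls on opposite sides, standing 3 mm out and sprung inward.
- seat (a joint): Press of the seat disc in m: 0 free, about 0.003 clicked, 0.0055 at the hard stop. Sliding on: the balls resist from mouth 41 mm below the tip (push 4 to 7 N, then little drag); from 52 to 57 mm they click into the recess and pull the tray down (push drops to 0 or less); beyond, balls and seat resist (5 to 8 N over 2 mm); then the hard stop. Released unclicked, the tray stays up.
- phone: Bystander: black phone lying flat, 150 x 74 x 12 mm; origin at the centre of its underside.
- sticky_block: Bystander: yellow block of sticky notes, 76 x 77 x 27 mm; origin at the centre of its underside.
- binder_clip_a: Bystander: black binder clip with wire arms, 24 x 32 x 36 mm; origin at the centre of its underside.
- eraser: Bystander: white eraser in a blue sleeve, 23 x 56 x 13 mm; origin at the centre of its underside.
Things that resemble listed ones, but are neither listed nor needed, are in the scene too. There is more than one size of the carousel; the one meant has the size given above.

How it is judged:
By the outcome, as a careful person would: the job done as asked, in the order asked, and still so for the second after the job is handed in, with the robot touching nothing.
It also fails if it takes over 53 s, if anything falls off the work surface, if the arm or the gripper's body presses on something with over 40 N, if the wrist force passes 120 N, or if a joint passes its speed limit or range.

ROBOT

A 6-joint arm with a two-finger parallel gripper is mounted at the origin on a cart in front of the work surface, level with it; the furniture and walls round the work are solid. World frame = base frame: x ahead of the robot, y to its left, z up, the work surface at z = 0. Lengths are in m, angles in degrees, forces in N, time in s.
With the tool pointing down it reaches from about 0.375 to 0.75 m from the base axis. Payload 9 kg.
Tool frame: the origin (TCP) lies where the fingers leave the gripper's body, on its centre line; the fingertips stand 73 mm ahead of it and the grasp point (between the pads) lies 54 mm ahead of it (robot.tip_reach is the distance from the TCP to the fingertips, in m); z points along the fingers, y is the direction in which the jaws open and shut (so a half turn about z gives the same grasp; the last joint's range is limited). The gripper opens to 85 mm and grips with 20 to 120 N. Pads are 22 mm wide; open, the fingers measure 114 mm over their backs; the gripper's body (76 mm by 85 mm) begins 54 mm behind the grasp point. The pads swing forward as they close: fully open they stand 13 mm farther back than shut.
Start: joints at [58.631, 5.964, 5.575, 89.605, 0, 77.527], TCP at [0.194, 0.568, 0.304] pointing down, gripper open.
Joint ranges: [-171.21, 171.21], [-48.23, 106.86], [-62.78, 66.21], [-105.2, 120.99], [-86.42, 89.51], [-180, 180]. Speed limits (degrees/s): [127.2, 127.2, 147.25, 180, 180, 180].

INTERFACE

Orientations are given as [roll, pitch, yaw] about the fixed x, y, z axes, in that order (R = Rz(yaw) Ry(pitch) Rx(roll)).
In Python, from plant import robot gives the robot as it stands. Calls block until the motion is done:
- robot.move_pose(position, orientation): joint-space move of the TCP to a pose.
- robot.line_to(position, vel=0.15, rotation=None, guard=None): straight line of the TCP; rotation=None keeps the orientation; vel is the mean speed in m/s. With guard (N) it stops when the force on the tool has changed by that much, and returns True; else False.
- robot.goto_joints(angles): joint-space move.
- robot.set_gripper(opening): finger opening in m; the grip force is fixed at half the most; returns when the fingers have stopped.
- robot.pause(seconds).
- robot.ik(position, orientation): joint angles nearest the present ones, or None.
- robot.observe(): the state.
- robot.grab_frame(name): name is "scene" or "top"; returns the picture (384x512x3 uint8, blue, green, red); there is no depth.
- robot.get_calibration(name): a dict with "vertical_fov" (degrees; the focal length in pixels is half the picture's height over the tangent of half this angle, whatever the lens; pixels are square), "cx", "cy" (the principal point, pixels), "rvec" (rotation vector, rad) and "tvec" (3), from world to camera coordinates, as OpenCV has them. Camera axes: x right, y down, z forward; pixel columns grow to the right and rows downward; lengths in m; the calibration is good to about 2 mm. A picture is of the moment at which its call begins. get_calibration takes no time and is no camera call.
A pose or a line that the arm cannot do raises robot.IKError and nothing moves.
- robot.job_done(): hands the job in, once; it reports no verdict.
The state is a dict: "time": time; "q": joint angles; "qvel": joint speeds; "joint_torque": joint torques, N m; "tool_pos": TCP position; "tcp_rot": TCP orientation; "ft_force": force on the tool from outside, world axes, zero at the start; "torque": the same for the moment, N m; "gripper_width": finger opening in m.
Only numpy, scipy, OpenCV 4.12 (cv2) and the standard library are available. Lean on these libraries where they do the work, as an engineer would, in place of code of your own. Each camera call takes 0.05 s, during which the arm holds its last target. There are 200 camera calls.

## Working session

There is one attempt and no reset: what is moved stays moved. The work goes in short steps, each a Python script; the robot and the scene stay as the last script left them, time stands still between calls to the robot, and variables do not carry over. Pictures are saved under pics/ and viewed, about 8 in all and at most 12, crops included, and the job is handed in when it is done.

```bash
ls; mkdir -p pics; python3 - <<'E'
from plant import robot
import cv2,numpy as np
for n in("scene","top"):
    cv2.imwrite(f"pics/{n}0.png",robot.grab_frame(n)); c=robot.get_calibration(n)
    R=cv2.Rodrigues(np.array(c["rvec"],float))[0]; print(n,c,"cam",-R.T@np.array(c["tvec"]))
o=robot.observe();print(o["time"],o["ft_force"],o["tcp_rot"],o["tool_pos"])
E
```

```text
pics
scene {'vertical_fov': 54.20337935377878, 'cx': 249.93289944536332, 'cy': 186.5322149169835, 'rvec': array([ 2.10501231, -0.90914785,  0.44377467]), 'tvec': array([-0.38626984,  0.2420198 ,  1.05074306])} cam [-0.22555248 -0.72867155  0.85440202]
top {'vertical_fov': 53.83574618473442, 'cx': 249.48152507944306, 'cy': 183.80964324535958, 'rvec': array([ 2.16920005, -2.19827763,  0.1000971 ]), 'tvec': array([-0.05627985,  0.4832943 ,  1.50102467])} cam [ 0.35751142 -0.04775206  1.5361384 ]
0.1 [0.62320486 0.39392933 0.46074749] [-1.79932445e+02 -1.46655534e-02  1.61105763e+02] [0.19419007 0.56748251 0.30319116]
```

View pics/scene0.png

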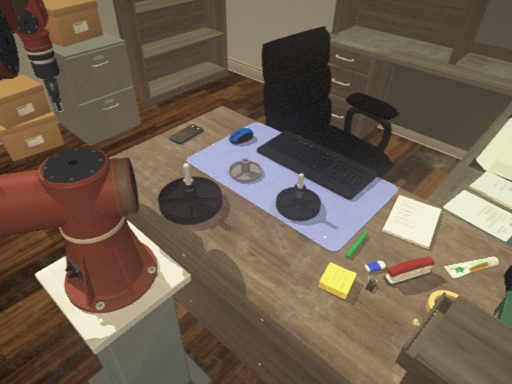

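View pics/top0.png

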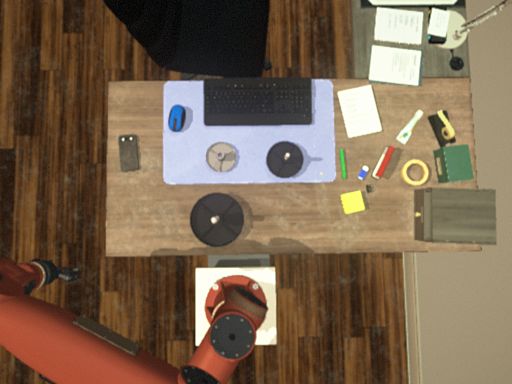

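The top view shows the tray at (222,156). There are two carousels, one at (217,219), about 53 px or 215 mm wide, and one at (285,159), about 37 px or 150 mm wide. In the scene view the posts are at (187,170) and (301,178), and the tray at (246,171). The only grey dish is the tray, so that is the one to pick. The 150 mm carousel at (285,159) matches the description. Next I'll check both in a close crop.

```bash
cat > h.py <<'E'
import cv2,numpy as np
from plant import robot
def cal(n):
    c=robot.get_calibration(n); f=192/np.tan(np.radians(c["vertical_fov"]/2))
    R=cv2.Rodrigues(np.array(c["rvec"],float))[0]; return f,c["cx"],c["cy"],R,np.array(c["tvec"],float)
def ray(n,u,v):
    f,cx,cy,R,t=cal(n); d=R.T@np.array([(u-cx)/f,(v-cy)/f,1]); return -R.T@t,d
def plane(n,u,v,z):
    o,d=ray(n,u,v); return o+d*(z-o[2])/d[2]
def proj(n,p):
    f,cx,cy,R,t=cal(n); q=R@np.array(p)+t; return np.array([f*q[0]/q[2]+cx,f*q[1]/q[2]+cy])
def tri(a,b):
    (o1,d1),(o2,d2)=ray("scene",*a),ray("top",*b)
    s=np.linalg.lstsq(np.c_[d1,-d2],o2-o1,rcond=None)[0]
    p,q=o1+s[0]*d1,o2+s[1]*d2; return (p+q)/2,np.linalg.norm(p-q)
def crop(im,u,v,w,h,k): return cv2.resize(im[v-h//2:v+h//2,u-w//2:u+w//2],None,fx=k,fy=k,interpolation=cv2.INTER_CUBIC)
E
python3 - <<'E'
from h import *
s=cv2.imread("pics/scene0.png");t=cv2.imread("pics/top0.png")
cv2.imwrite("pics/crop1.png",np.vstack([crop(t,254,158,110,50,7),crop(s,275,185,110,64,5.0*7/5)][:1]+[cv2.resize(s[150:225,225:335],None,fx=7,fy=4.6*0+4.6) ][:0]+[crop(s,275,185,110,34*2-34+0,7)][:0]) if 0 else np.vstack([crop(t,254,158,130,44,6),crop(s,275,188,130,52,6)]))
hsv=cv2.cvtColor(t,cv2.COLOR_BGR2HSV)
# not-mat (mat is bluish) inside mat region
m=(~((hsv[...,0]>105)&(hsv[...,0]<130)&(hsv[...,1]>50))).astype(np.uint8)*255
m[:133]=0;m[181:]=0;m[:,:168]=0;m[:,328:]=0
m=cv2.morphologyEx(m,cv2.MORPH_OPEN,np.ones((3,3)))
for c in cv2.findContours(m,0,2)[0]:
    if cv2.contourArea(c)>200:
        (u,v),(a,b),_=cv2.fitEllipse(c);print((u,v),a,b,cv2.minEnclosingCircle(c),cv2.boundingRect(c))
        for z in(.014,.024):print(z,plane("top",u,v,z), "diam",(a+b)/2*(1.536-z)/cal("top")[0])
E
```

```text
Traceback (most recent call last):
cv2.error: OpenCV(4.12.0) /io/opencv/modules/imgproc/src/shapedescr.cpp:361: error: (-201:Incorrect size of input array) There should be at least 5 points to fit the ellipse in function 'fitEllipseNoDirect'
```

View pics/crop1.png

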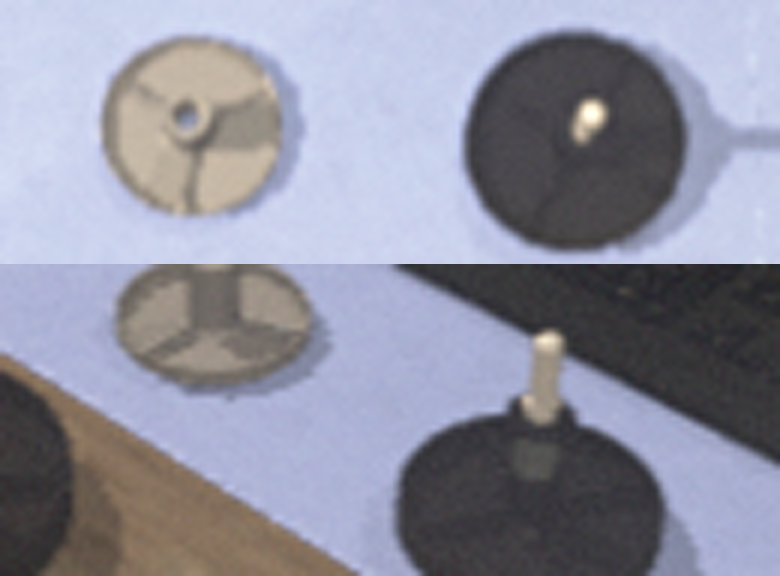

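The crop shows the tray with its sleeve hole at about top (220,155.5). The 150 mm carousel has its rim centre at about (285,159) and its post tip at about (287.6,154.3). In the scene view the tip's upper edge is at (301.3,173.5). The choice is confirmed. Next I'll measure positions.

```bash
python3 - <<'E'
from h import *
s=cv2.imread("pics/scene0.png");t=cv2.imread("pics/top0.png")
b,g,r=[t[...,i].astype(int) for i in range(3)]; V=t.max(2)
F=cal("top")[0]
def big(m,box):
    k=np.zeros(m.shape,np.uint8);x0,x1,y0,y1=box;k[y0:y1,x0:x1]=m[y0:y1,x0:x1]*255
    k=cv2.morphologyEx(k,cv2.MORPH_CLOSE,np.ones((5,5)))
    return cv2.convexHull(max(cv2.findContours(k,0,2)[0],key=cv2.contourArea))
for nm,m,box,z in(("tray",(r>b-8),(195,248,134,180),.014),("car",V<100,(260,312,134,182),.024)):
    c=big(m,box);(u,v),(a,bb),_=cv2.fitEllipse(c);p=plane("top",u,v,z)
    print(nm,u,v,p.round(4),"diam",(a+bb)/2*(1.536-z)/F)
print("sleeve top",plane("top",219.7,155.2,.056).round(4))
print("tip tri",tri((301.0,174.6),(287.3,154.0)))
c=plane("top",285,159.3,.024)
for h in(.116,.126,.136,.146,.156): print(h,proj("scene",[c[0],c[1],h]).round(1),proj("top",[c[0],c[1],h]).round(1))
# scene rim check
p=plane("top",221.2,157.2,.014);print("tray rim in scene",proj("scene",p),"sleeve top",proj("scene",[p[0],p[1],.056]))
E
```

```text
tray 220.545166015625 156.65675354003906 [0.5951 0.0532 0.014 ] diam 0.11977224923546151
car 284.44781494140625 159.24998474121094 [ 0.5798 -0.2052  0.024 ] diam 0.14169048491068204
sleeve top [0.5944 0.0537 0.056 ]
tip tri (array([ 0.58336215, -0.20474535,  0.13260334]), np.float64(0.0007284911334073461))
0.116 [300.6 179.6] [287.5 155.7]
0.126 [300.9 177.1] [287.8 155.3]
0.136 [301.2 174.6] [288.1 154.9]
0.146 [301.5 172.1] [288.4 154.5]
0.156 [301.8 169.5] [288.7 154. ]
tray rim in scene [245.00473177 170.09948695] sleeve top [245.01206124 160.93046158]
```

```bash
python3 - <<'E'
from h import *
print(robot.tip_reach)
O=[180,0,180]
for p in([.595,.053,.2],[.595,.053,.09],[.582,-.205,.30],[.582,-.205,.16]):
    for y in(180,0): 
        q=robot.ik(p,[180,0,y]);print(p,y,None if q is None else np.round(q,1))
robot.move_pose([.595,.053,.2],O)
cv2.imwrite("pics/s1.png",np.vstack([crop(robot.grab_frame("scene"),260,160,180,100,3),crop(robot.grab_frame("top"),240,160,180,90,3)]))
o=robot.observe();print(o["time"],o["tool_pos"],o["tcp_rot"],o["ft_force"])
E
```

```text
0.0726
[0.595, 0.053, 0.2] 180 [-7.4  5.8 -5.4 78.8  0.  -7.4]
[0.595, 0.053, 0.2] 0 [ -7.4   5.8  -5.4  78.8   0.  172.6]
[0.595, 0.053, 0.09] 180 [ -7.4   9.8 -12.8  67.4   0.   -7.4]
[0.595, 0.053, 0.09] 0 [ -7.4   9.8 -12.8  67.4   0.  172.6]
[0.582, -0.205, 0.3] 180 [-31.5   8.9   8.4  89.4   0.  -31.5]
[0.582, -0.205, 0.3] 0 [-31.5   8.9   8.4  89.4   0.  148.5]
[0.582, -0.205, 0.16] 180 [-31.5  10.2  -4.8  75.    0.  -31.5]
[0.582, -0.205, 0.16] 0 [-31.5  10.2  -4.8  75.    0.  148.5]
2.55 [0.59501038 0.05372944 0.2001951 ] [ 1.79996564e+02  1.80140810e-02 -1.79945441e+02] [-0.16211368 -0.00083188 -0.64604769]
```

View pics/s1.png

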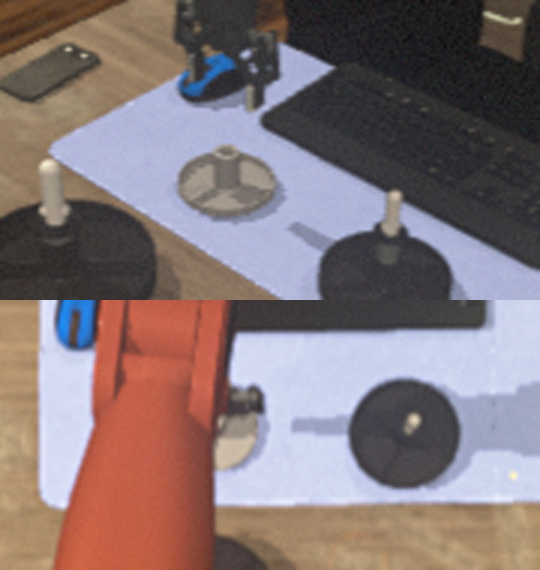

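The scene part shows the fingers (midpoint about (245,141)) straight above the sleeve (top at about (246,160)). The projection agrees, so I'll grasp the tray.

```bash
python3 - <<'E'
from h import *
def st(m):
    o=robot.observe();print(m,round(o["time"],2),o["tool_pos"].round(4),o["ft_force"].round(2),round(o["gripper_width"],4))
print(robot.line_to([.595,.053,.090],guard=8));st("down")
robot.set_gripper(0.0);st("grip")
print(robot.line_to([.595,.053,.27],vel=.12));st("lift")
robot.line_to([.582,-.205,.27],vel=.2);robot.pause(.2);st("hover")
s,t=robot.grab_frame("scene"),robot.grab_frame("top")
cv2.imwrite("pics/s2f.png",s);cv2.imwrite("pics/t2f.png",t)
cv2.imwrite("pics/s2.png",np.vstack([crop(s,300,170,150,110,5)]))
cv2.imwrite("pics/t2.png",crop(t,285,160,120,80,5))
E
```

```text
False
down 3.43 [0.5956 0.053  0.0911] [-0.03 -0.06 -0.29] 0.0857
grip 3.98 [0.5954 0.0529 0.0906] [-0.35 -0.48  3.94] 0.0313
False
lift 5.62 [0.5947 0.053  0.2691] [-0.66  0.26 -1.26] 0.0314
hover 7.27 [ 0.5822 -0.2042  0.2701] [ 0.14 -0.45 -1.8 ] 0.0313
```

View pics/s2.png

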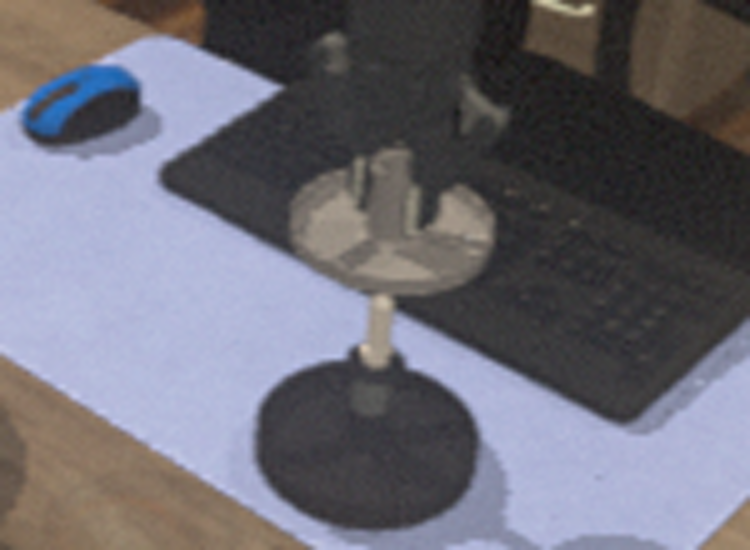

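View pics/t2.png

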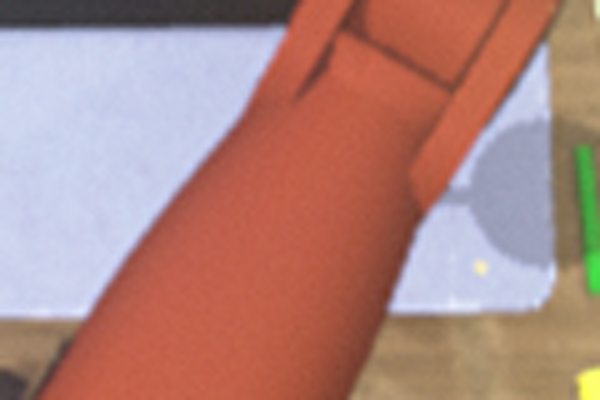

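The scene view shows the tray held upright, rim ellipse centre at about (303.5,161), with the post tip at (301,174.5) just below its front edge. Sideways alignment looks good. The arm hides this area in the top view. Next I'll refine the depth direction with centroids.

```bash
python3 - <<'E'
from h import *
s0,t0,s2=[cv2.imread(f"pics/{n}.png") for n in("scene0","top0","s2f")]
def cen(w): 
    y,x=np.mgrid[:w.shape[0],:w.shape[1]];w=np.clip(w,0,None);return (x*w).sum()/w.sum(),(y*w).sum()/w.sum()
# top: tip centroid (bright on black)
g=t0.max(2).astype(float)
R=g[150:158,282:293];u,v=cen(R-120);print("tip top",u+282,v+150,R.astype(int).tolist())
for z in(.125,.130,.135):print(z,plane("top",u+282,v+150,z).round(4))
# black dish by sub-pixel threshold in upsampled image
def ell(im,mask,box,k=8):
    x0,x1,y0,y1=box
    m=cv2.resize(mask(im[y0:y1,x0:x1].astype(np.float32)),None,fx=k,fy=k,interpolation=cv2.INTER_LINEAR)
    m=(m>0).astype(np.uint8)
    m=cv2.morphologyEx(m,cv2.MORPH_OPEN,np.ones((9,9)))
    c=cv2.convexHull(max(cv2.findContours(m,0,1)[0],key=cv2.contourArea))
    (a,b,w,h)=cv2.boundingRect(c);e=cv2.fitEllipse(c)
    f=lambda X,Y:((X+.5)/k-.5+x0,(Y+.5)/k-.5+y0)
    return f(*e[0]),np.array(e[1])/k,f(a+w/2,b+h/2),(w/k,h/k)
dark=lambda c:110-c.max(2); warm=lambda c:c[...,2]-c[...,0]+12
brt=lambda c:c[...,2]-75
for nm,n,im,mk,box,z in(("car","top",t0,dark,(262,312,134,184),.024),("tray","top",t0,warm,(200,245,136,178),.014),
  ("car","scene",s0,dark,(272,325,182,224),.024),("tray","scene",s0,warm,(224,270,150,188),.014),
  ("tray2","scene",s2,brt,(280,328,140,176),.194)):
    e,d,b,wh=ell(im,mk,box);print(nm,n,np.round(e,2),d.round(1),np.round(b,2),wh,plane(n,*e,z).round(4),plane(n,*b,z).round(4))
E
```

```text
tip top 286.8747433264887 154.86242299794662 [[75, 78, 75, 79, 77, 73, 76, 77, 72, 70, 71], [78, 78, 77, 73, 72, 72, 72, 76, 70, 73, 79], [75, 75, 74, 76, 107, 123, 117, 86, 70, 74, 76], [74, 70, 75, 111, 198, 234, 211, 138, 79, 72, 74], [77, 72, 82, 156, 250, 255, 253, 187, 96, 72, 78], [78, 77, 102, 180, 250, 255, 252, 185, 94, 70, 75], [75, 79, 124, 188, 221, 234, 210, 141, 76, 68, 71], [75, 81, 135, 201, 184, 165, 138, 91, 70, 69, 75]]
0.125 [ 0.5816 -0.2042  0.125 ]
0.13 [ 0.5808 -0.2036  0.13  ]
0.135 [ 0.58   -0.2031  0.135 ]
car top [284.49 159.25] [35.8 36.2] [284.62 159.31] (36.125, 35.5) [ 0.5798 -0.2054  0.024 ] [ 0.5796 -0.2059  0.024 ]
tray top [220.57 156.68] [30.1 30.7] [220.38 156.69] (30.375, 30.0) [0.5951 0.0531 0.014 ] [0.595  0.0539 0.014 ]
car scene [297.92 203.09] [35.6 44.9] [298.12 202.69] (44.375, 36.25) [ 0.5718 -0.213   0.024 ] [ 0.5739 -0.2123  0.024 ]
tray scene [245.07 170.18] [24.2 32.7] [245.25 169.75] (32.875, 24.375) [0.5927 0.05   0.014 ] [0.5951 0.0514 0.014 ]
tray2 scene [300.77 161.67] [33.5 46.8] [301.62 159.38] (44.125, 32.375) [ 0.5659 -0.2093  0.194 ] [ 0.5775 -0.2038  0.194 ]
```

```bash
python3 - <<'E'
from h import *
X,Y=.5815,-.205
def st(m):
    o=robot.observe();print(m,round(o["time"],2),o["tool_pos"].round(4),o["ft_force"].round(2),o["torque"].round(2),round(o["gripper_width"],4))
robot.line_to([X,Y,.25],vel=.1);robot.pause(.3);st("pre")
for z in np.arange(.24,.155,-.01):
    g=robot.line_to([X,Y,z],vel=.03,guard=3);st(g)
    if g:break
cv2.imwrite("pics/s3.png",crop(robot.grab_frame("scene"),300,175,120,90,6))
E
```

```text
pre 8.02 [ 0.5817 -0.2051  0.2505] [-0.31 -0.07 -1.42] [ 0.07 -0.01 -0.01] 0.0314
False 8.5 [ 0.5814 -0.2049  0.2397] [-0.5   0.86 -0.69] [-0.07 -0.02  0.01] 0.0311
False 8.98 [ 0.5814 -0.2049  0.2298] [ 0.14 -0.06 -0.41] [-0.03 -0.01  0.04] 0.0309
False 9.47 [ 0.5814 -0.2049  0.2198] [-0.15 -0.16 -0.78] [-0.04  0.02  0.01] 0.0309
True 9.72 [ 0.5811 -0.2049  0.2149] [-1.08 -0.08 -0.86] [ 0.02 -0.03  0.01] 0.0313
```

View pics/s3.png

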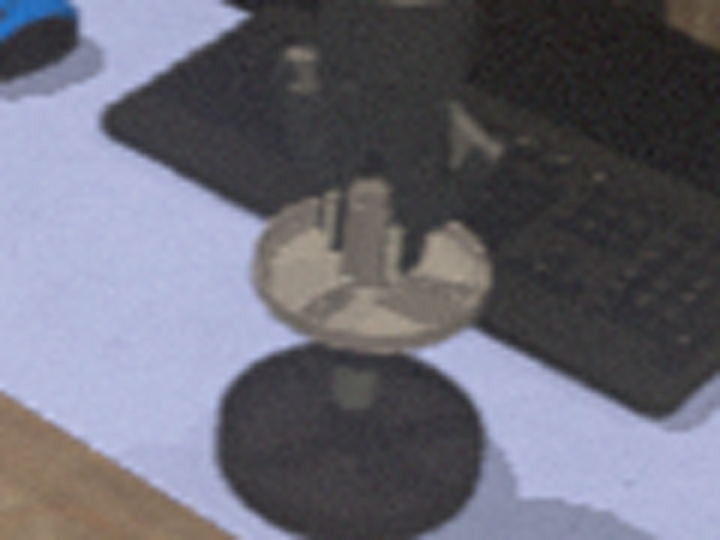

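The scene shows the tray upright and level over the post, whose tip is hidden, so it is at or in the mouth. The guard tripped on a small -x force. I'll go on in small steps and move sideways to relieve it.

```bash
cat >> h.py <<'E'
def avg(n=8):
    F=[];
    for _ in range(n): robot.pause(.02);F.append(robot.observe()["ft_force"])
    return np.mean(F,0)
E
python3 - <<'E'
from h import *
X,Y=.5812,-.205
z=.2149;base=np.array([-.1,0,-.9])
for i in range(14):
    f=avg(5)-base;o=robot.observe();print(round(o["time"],2),o["tool_pos"].round(4),f.round(2))
    if f[2]>5: print("stop");break
    if abs(f[0])>1.5 and abs(X-.5812)<.006: X+=.0007*np.sign(f[0])
    if abs(f[1])>1.5 and abs(Y+.205)<.006: Y+=.0007*np.sign(f[1])
    z-=.002
    if robot.line_to([X,Y,z],vel=.02,guard=5):z=robot.observe()["tool_pos"][2]; print("guard")
E
```

```text
9.86 [ 0.5812 -0.2049  0.2154] [-0.18 -0.06 -0.01]
10.22 [ 0.5812 -0.205   0.2129] [-0.17 -0.12 -0.26]
10.56 [ 0.5812 -0.205   0.2109] [-0.08 -0.11 -0.34]
10.89 [ 0.5812 -0.205   0.2089] [-0.12  0.21 -0.37]
11.22 [ 0.5812 -0.205   0.2068] [-0.    0.01 -0.21]
11.56 [ 0.5812 -0.205   0.2049] [-0.11  0.1   0.21]
11.89 [ 0.5812 -0.205   0.2029] [ 0.16 -0.35 -0.23]
12.22 [ 0.5812 -0.205   0.2009] [ 0.3  -0.09 -0.6 ]
12.56 [ 0.5812 -0.205   0.1989] [ 0.22 -0.01 -0.65]
12.89 [ 0.5812 -0.205   0.1968] [-0.    0.1  -0.02]
13.22 [ 0.5812 -0.205   0.1948] [0.08 0.13 0.07]
13.56 [ 0.5812 -0.205   0.1929] [ 0.08 -0.14 -0.05]
13.89 [ 0.5812 -0.205   0.1908] [-0.06  0.2  -0.25]
14.22 [ 0.5812 -0.205   0.1889] [ 0.27  0.3  -0.55]
```

```bash
python3 - <<'E'
from h import *
X,Y,z=.5812,-.205,.1889;base=np.array([-.1,0,-.9-.3])
on=None
for i in range(40):
    z-=.001; g=robot.line_to([X,Y,z],vel=.015,guard=9)
    f=avg(4)-base;o=robot.observe();zz=o["tool_pos"][2];print(round(o["time"],2),zz.round(4),f.round(2),"guard" if g else "")
    if on is None and f[2]>2.2: on=zz;print("onset")
    if f[2]>9.5 or g:print("force stop");break
    if on and on-zz>.009 and f[2]<-1: print("drop");break
    if o["time"]>28:break
E
```

```text
14.79 0.188 [-0.25  0.26  0.32] 
15.11 0.1869 [0.38 0.06 0.35] 
15.43 0.1858 [0.29 0.09 0.22] 
15.74 0.1849 [0.34 0.12 0.34] 
16.06 0.1839 [ 0.02 -0.36  0.04] 
16.38 0.1829 [-1.91  1.18  1.88] 
16.69 0.182 [-1.8   0.69  3.02] 
onset
17.01 0.181 [-1.12 -0.69  4.29] 
17.32 0.1798 [-1.63 -1.22  3.09] 
17.64 0.1785 [-0.53 -1.48  0.73] 
17.96 0.1776 [-0.97 -1.15 -0.41] 
18.27 0.1767 [-0.68 -0.92 -0.07] 
18.59 0.1758 [-0.67 -1.39  0.07] 
18.91 0.1746 [-0.97 -1.7  -1.2 ] 
19.23 0.1738 [-0.41 -1.66 -0.82] 
19.54 0.1728 [-0.3  -1.47 -0.91] 
19.86 0.1716 [-1.09 -0.66 -1.18] 
drop
```

The onset was at 0.1835, so the tip is about 0.134 above the mat. The click zone then runs from 0.1725 to 0.1675. I'll continue until the push rises again.

```bash
python3 - <<'E'
from h import *
X,Y,z=.5812,-.205,.1716;base=np.array([-.1,0,-1.2])
for i in range(8):
    z-=.0008; g=robot.line_to([X,Y,z],vel=.015,guard=7)
    f=avg(5)-base;o=robot.observe();zz=o["tool_pos"][2];print(round(o["time"],2),zz.round(4),f.round(2),"guard" if g else "")
    if f[2]>3.5 or g:print("rise stop");break
E
```

```text
20.19 0.1709 [-2.41  1.07  2.27] 
20.52 0.1702 [-2.62  0.65  3.82] 
rise stop
```

```bash
python3 - <<'E'
from h import *
X,Y=.5812,-.205;z=robot.observe()["tool_pos"][2];base=np.array([-.1,0,-1.2]);pk=0
X-=.0006;Y+=.0003
for i in range(14):
    if i:z-=.0005
    g=robot.line_to([X,Y,z],vel=.01,guard=5)
    f=avg(5)-base;o=robot.observe();zz=o["tool_pos"][2];print(round(o["time"],2),zz.round(4),f.round(2),"guard" if g else "")
    pk=max(pk,f[2])
    if f[2]>8.5 :print("force stop");break
    if pk-f[2]>3: print("drop");break
E
```

```text
20.86 0.1705 [ 0.8  -0.26  4.31] 
21.19 0.1698 [ 1.14 -0.77  4.37] 
21.52 0.1693 [ 1.36 -0.69  5.03] 
21.86 0.1688 [ 1.17 -0.73  4.97] 
22.19 0.1686 [-0.44  0.21  7.75] 
22.52 0.1686 [-1.33  0.68 11.41] 
force stop
```

The push rose to about 11 N at one height, so this is the stop. The sequence fits: balls, drop, rise over 2 mm, stop. I'll back off gently and check that the tray is retained.

```bash
python3 - <<'E'
from h import *
X,Y=.5808,-.2048;z=.1686;base=np.array([-.1,0,-1.2])
for i in range(12):
    z+=.0006
    robot.line_to([X,Y,z],vel=.01)
    f=avg(5)-base;o=robot.observe();zz=o["tool_pos"][2];print(round(o["time"],2),zz.round(4),f.round(2))
    if f[2]<-3:print("held");break
cv2.imwrite("pics/s4.png",crop(robot.grab_frame("scene"),300,180,120,90,6))
E
```

```text
22.91 0.169 [-0.02 -0.1   4.83]
23.24 0.1697 [-0.16 -0.1   4.57]
23.57 0.1703 [-1.11 -0.09  3.96]
23.91 0.1709 [-0.79  0.22  2.99]
24.24 0.1714 [-0.42 -0.17  0.47]
24.57 0.1718 [ 0.27 -0.82 -3.73]
held
```

View pics/s4.png

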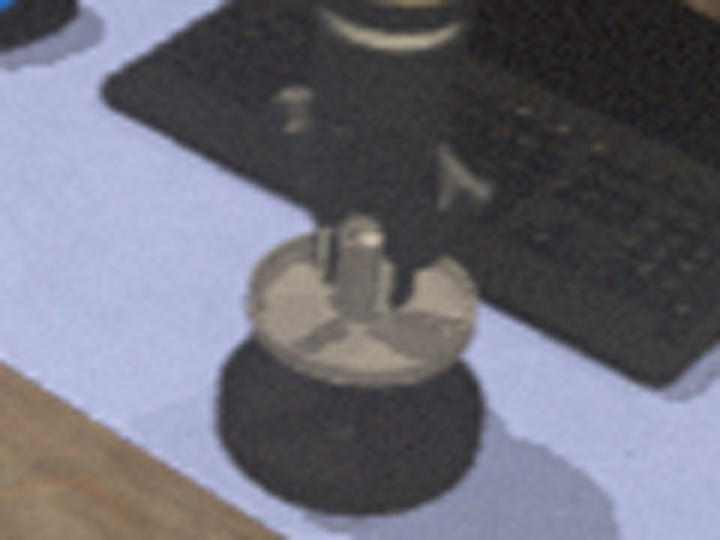

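The scene shows the tray upright and low over the base, with the bright post tip at the sleeve's top (crop (368,240)). Pulling up by 0.5 mm met a steep -3.7 N, so the balls hold the tray. I'll go to the neutral height, release and retract.

```bash
python3 - <<'E'
from h import *
def st(m):
    o=robot.observe();print(m,round(o["time"],2),o["tool_pos"].round(4),o["ft_force"].round(2),round(o["gripper_width"],4))
robot.line_to([.5808,-.2048,.1712],vel=.01);st("neutral")
robot.set_gripper(.06);robot.pause(.1);st("open60")
robot.set_gripper(.085);st("open")
print(robot.line_to([.5808,-.2048,.30],vel=.1,guard=5));st("up")
q=list(robot.observe()["q"]);q[0]=50;robot.goto_joints(q);robot.pause(.5);st("away")
s,t=robot.grab_frame("scene"),robot.grab_frame("top")
cv2.imwrite("pics/s5f.png",s);cv2.imwrite("pics/t5f.png",t)
cv2.imwrite("pics/s5.png",np.vstack([crop(s,300,185,120,60,6),crop(t,285,158,120,40,6)]))
s0=cv2.imread("pics/scene0.png");t0=cv2.imread("pics/top0.png")
for n,(a,b,c,d) in dict(phone=(115,142,130,175),sticky=(338,368,187,217),clip=(364,376,182,196),eraser=(356,370,163,182)).items():
    print(n,cv2.absdiff(t,t0)[c:d,a:b].mean().round(2))
E
```

```text
neutral 24.88 [ 0.5807 -0.2048  0.1713] [-0.8  -0.18 -1.23] 0.0314
open60 25.37 [ 0.5809 -0.2048  0.1713] [-0.19  0.47  0.04] 0.0601
open 25.74 [ 0.5808 -0.2048  0.1712] [-0.3   0.65 -0.39] 0.085
False
up 27.18 [ 0.5806 -0.2047  0.2992] [ 0.69  0.16 -0.16] 0.0853
away 30.52 [0.2877 0.5443 0.2992] [-0.16  0.37  0.3 ] 0.085
phone 1.78
sticky 1.38
clip 1.76
eraser 1.54
```

View pics/s5.png

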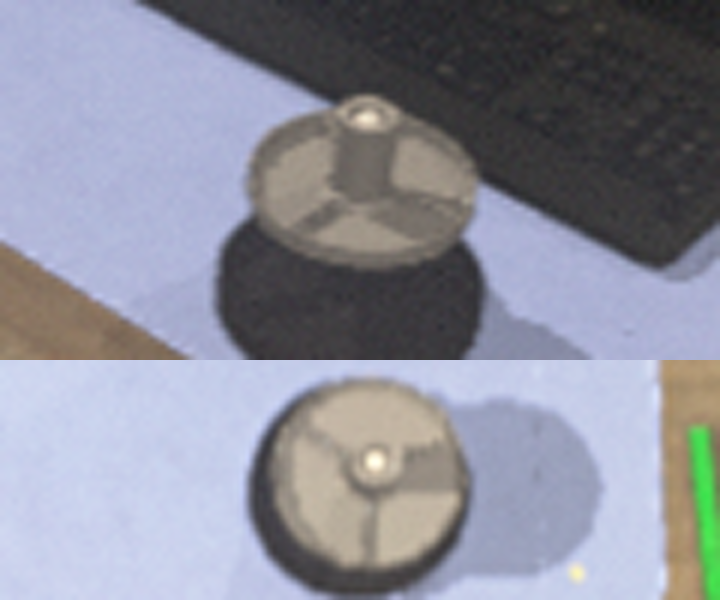

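The tray sits level and concentric on the post, with the tip flush at the sleeve's top, as expected with the mouth about 57 mm below the tip. The bystander regions are unchanged.

```bash
python3 -c "
from plant import robot
robot.job_done();print(robot.observe()['time'])"
```

```text
the job is handed in; nothing more can be done
the job is handed in; nothing more can be done
```

The tray is clicked onto the post of the 150 mm carousel and released. I handed the job in shortly after about 30.6 s on the robot's clock.

**Fitting:** I gripped the sleeve, threaded it over the post and pushed down in small steps.
- The balls resisted with about 4 N, and then the push fell to about -1 N.
- The push rose again to about 5 N over 2 mm.

**Checks that passed:**
- An upward pull of about 0.5 mm met a steep -3.7 N, so the balls were holding the tray before I let go.
- The last pictures show the tray level and centred, with the post tip flush with the top of the sleeve.
- The phone, sticky-note block, binder clip and eraser look unchanged in the top view.

**What disagreed:**
- The last push step reached the seat's stop with an averaged 11.4 N. That is below 15 N, but it did touch the stop. Single peaks inside a step were not logged.
- I first felt the balls about 4 mm later than the description says. The click, stop and hold-down forces did fit it.

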